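# Weigh two bearing castings and load the sound one in the vice

### The job

One of the two castings in the blue tray has a hidden void and is lighter. Set them gently on the two pans of the balance, one on each, let go and wait until the beam has settled on one side; then take the heavier one and set it gently down on the bed of the open vice, its long sides between the jaws and its two ends sticking out about evenly, and leave the lighter one on its pan. Do not press on the pans, and leave the bottle, the discs and the brass drift where they are.

Things in the scene. Friction and masses are not known exactly. Their poses are not given: they have to be found in the camera images.
- casting_a_center (a point): dark grey iron bearing block 34 (x) x 64 (y) x 46 (z) mm, a ringed bore on each long face, two bolt holes on top; 0.38 to 0.61 kg. This point: its centre, 23 mm above its underside; z up, y along its length (either way round is alike). Starts upright in either bay of the blue tray. The two look alike; one is at least 60 g heavier, only weighing tells which.
- casting_b_center (a point): dark grey iron bearing block 34 (x) x 64 (y) x 46 (z) mm, a ringed bore on each long face, two bolt holes on top; 0.38 to 0.61 kg. This point: its centre, 23 mm above its underside; z up, y along its length (either way round is alike). Starts upright in either bay of the blue tray. The two look alike; one is at least 60 g heavier, only weighing tells which.
- tray: fixed blue channel, 210 (x) x 82 (y) mm, origin under its centre; floor 4 mm thick, two cheeks 50 mm high along its long sides, 74 mm apart inside, ends open. Castings stand in it at x about -48 and +48 mm, their length along y, 5 mm from the cheeks: there they can be gripped only across their 34 mm width. On the robot's left or right, the vice on the other side.
- balance: fixed equal-arm balance, white base 120 (x) x 310 (y) mm, 32 mm high, origin at the centre of its underside; a grey block 30 mm wide carries the beam in the middle (up to 83 mm high). The pans are 125 mm either side of the middle, along y (left at +y, right at -y).
- beam (a joint): tilt of the balance's beam, rad: 0 level (also when empty), positive when the left pan is up and the right pan is down; stops at -0.09 and +0.09. It is damped and takes up to about 2 s to swing over when both pans are loaded. The heavier side goes down to the stop.
- pan_left: left pan of the balance (the one at the balance's own +y side): flat steel plate 106 x 106 mm, 6 mm thick, no rim. Origin at the centre of its TOP face, z up, x and y as the balance's. Stays level, slides up and down with the beam: top 112 mm above the bench when level, 11 mm lower or higher at the stops.
- pan_right: right pan of the balance (the one at the balance's own -y side): flat steel plate 106 x 106 mm, 6 mm thick, no rim. Origin at the centre of its TOP face, z up, x and y as the balance's. Stays level, slides up and down with the beam: top 112 mm above the bench when level, 11 mm lower or higher at the stops.
- vise: fixed steel toolmaker's vice, 170 mm long (x) and 50 mm wide (y), origin at the centre of its underside; a screw with a cross bar (52 mm high) sticks out to 110 mm at -x.
- vise_bed (a point): centre of the vice's bed, 35 mm above the bench; z up, x from jaw to jaw. Jaws: faces at x = -23 and +23 mm, 33 mm thick, 50 mm wide (y -25 to +25), 48 mm high above the bed. A seated casting lies lengthwise along y, its top 2 mm below the jaws' tops, its ends out 7 mm at each side: there it can be held only by its ends. Bed and base are 50 mm wide, free air beside them.
- oil_bottle: loose green bottle with a black cap, 60 mm across, 180 mm tall, origin under its centre. Bystander.
- discs: loose stack of cutting discs, 90 mm across, 17 mm high, origin under its centre. Bystander.
- drift: loose stepped brass drift standing upright, 42 mm across, 80 mm tall, origin under its centre. Bystander.
There are look-alikes about, which are no part of the job. Leave any red look-alike of the part that bears casting_b_center alone.

How it is judged:
By the outcome, as a careful person would: the job done as asked, in the order asked, and still so for the second after the job is handed in, with the robot touching nothing.
It also fails if it takes over 72 s, if anything falls off the work surface, if the arm or the gripper's body presses on something with over 40 N, if the wrist force passes 120 N, or if a joint passes its speed limit or range.

### The arm

A 7-joint arm with a two-finger parallel gripper is mounted at the origin on the work surface. World frame = base frame: x ahead of the robot, y to its left, z up, the work surface at z = 0. Lengths are in m, angles in rad, forces in N, time in s.
With the tool pointing down it reaches from about 0.4 to 0.9 m from the base axis. Payload 5.6 kg.
Tool frame: the origin (TCP) lies midway between the tips of the shut fingers; the grasp point (between the pads) lies 19 mm behind it; y points along the fingers, z is the direction in which the jaws open and shut, and the axes are right-handed (so a half turn about y gives the same grasp; the last joint's range is limited). The gripper opens to 92 mm and grips with 3 to 60 N. Pads are 20 mm wide; open, the fingers measure 128 mm over their backs; the gripper's body (75 mm by 189 mm) begins 69 mm behind the grasp point.
Start: joints at [-1.243, 0.468, -0.012, 1.603, 0.006, 1.071, -0.056], TCP at [0.236, 0.606, 0.215] pointing down, gripper open.
Joint ranges: [-2.53, 2.53], [-0.31, 2.02], [-1.57, 1.55], [0.28, 2.44], [-1.29, 4.43], [0.15, 1.84], [-2.92, 2.92]. Speed limits (rad/s): [2.57, 2.57, 3.14, 3.14, 3.14, 3.14, 3.14].

### API

Orientations are given as a 3x3 rotation matrix whose columns are the frame's x, y, z axes.
In Python, from station import env, effector, solver, viewer, workorder, search_frame, tip_of gives the robot as it stands. Calls block until the motion is done:
- env.reach(position, orientation): joint-space move of the TCP to a pose.
- env.movel(position, frame=None, rate=0.15): straight line of the TCP; frame=None keeps the orientation; rate is the mean speed in m/s.
- env.goto_joints(angles): joint-space move.
- effector.release() and effector.grasp(squeeze=None): open the fingers fully, or close them until they stop; squeeze is the grip in N (None keeps the last).
- env.pause(seconds).
- solver.inverse_kinematics(position, orientation): joint angles nearest the present ones, or None.
- env.sense(): the state.
- viewer.read_camera(name): name is "side" or "top"; returns (picture, depth): 384x512x3 uint8, red, green, blue; 384x512 float32, m along the optical axis (not along the pixel's ray), 0 where there is no reading.
- viewer.camera_info(name): a dict with "intrinsics" (3x3 intrinsics, pixels), "eye" and "rotation" of the camera in the world. Camera axes: x right, y up, looking along -z (the intrinsics and any distortion apply to the point x, -y, -z); pixel columns grow to the right and rows downward; lengths in m; the calibration is good to about 2 mm. A picture is of the moment at which its call begins. camera_info takes no time and is no camera call.
A pose or a line that the arm cannot do raises env.PlanningError and nothing moves.
- workorder.finish_job(): hands the job in, once; it reports no verdict.
Trained networks look in the newest picture that a camera, given by its name, has taken for a name from the list of things; names that differ only in an ending like _2 or _b are one class to them, and where a whole thing is asked for, a point or a joint stands for the part that bears it (a point fixed in the world has none). Each returns a list of dicts, best first, with "score" (0 to 1); they miss things now and then, are a little off and sometimes report something else, mostly with a low value. They report only what shows in the picture. A call takes as long as a camera call. They do not tell look-alikes from the thing itself.
- search_frame(camera, name): "at" ([x, y, z] in m, in world coordinates, good to about 4 mm: the middle of the surface that is visible of it).
- tip_of(camera, name): "at" ([x, y, z] in m, in world coordinates, good to about 4 mm: a listed point, or the origin of a listed thing).
The state is a dict: "t": time; "joint_positions": joint angles; "joint_velocities": joint speeds; "tau": joint torques, N m; "ee_pos": TCP position; "tcp_rot": TCP orientation; "wrist_force": force on the tool from outside, world axes, zero at the start; "moment": the same for the moment, N m; "gripper_width": finger opening in m.
Only numpy, scipy, OpenCV 4.12 (cv2) and the standard library are available. Lean on these libraries where they do the work, as an engineer would, in place of code of your own. Each camera call takes 0.05 s, during which the arm holds its last target.

## Working session

There is one attempt and no reset: what is moved stays moved. The work goes in short steps, each a Python script; the robot and the scene stay as the last script left them, time stands still between calls to the robot, and variables do not carry over. Pictures are saved under pics/ and viewed, and the job is handed in when it is done.

```bash
ls; mkdir -p pics; python3 - <<'E'
from station import env, effector, solver, viewer, workorder, search_frame, tip_of
import cv2,numpy as np
np.set_printoptions(precision=4,suppress=True)
s=env.sense();print(s['t'],s['ee_pos'],s['tcp_rot'],s['gripper_width'])
for c in ('side','top'):
    p,d=viewer.read_camera(c);cv2.imwrite(f'pics/{c}0.png',p[:,:,::-1]);np.save(f'pics/{c}0.npy',d)
    i=viewer.camera_info(c);print(c,i)
    for n in ['casting_a_center','tray','balance','pan_left','pan_right','vise','vise_bed']:
        print(n,[(round(r['score'],2),np.array(r['at']).round(3)) for r in tip_of(c,n)][:4])
print(env.sense()['t'])
E
```

```text
pics
0.0 [0.2354 0.6053 0.2137] [[ 0.932  -0.0005  0.3624]
 [-0.3624 -0.0017  0.932 ]
 [ 0.0001 -1.     -0.0018]] 0.09220951588123716
side {'intrinsics': array([[473.3514,   0.    , 256.1015],
       [  0.    , 473.3514, 191.0357],
       [  0.    ,   0.    ,   1.    ]]), 'eye': array([-0.088 , -0.5845,  0.9024]), 'rotation': array([[ 0.7287,  0.4569, -0.5102],
       [-0.6849,  0.492 , -0.5375],
       [ 0.0055,  0.7411,  0.6714]])}
casting_a_center [(0.56, array([0.461, 0.316, 0.028])), (0.31, array([ 0.439, -0.334, -0.001]))]
tray [(0.73, array([0.408, 0.317, 0.002]))]
balance [(0.68, array([ 0.579, -0.012, -0.001]))]
pan_left [(0.93, array([0.568, 0.116, 0.112]))]
pan_right [(0.77, array([ 0.594, -0.136,  0.109]))]
vise [(0.65, array([ 0.435, -0.33 ,  0.   ]))]
vise_bed [(0.86, array([ 0.44 , -0.332,  0.038]))]
top {'intrinsics': array([[350.2014,   0.    , 254.2299],
       [  0.    , 350.2014, 191.5604],
       [  0.    ,   0.    ,   1.    ]]), 'eye': array([0.2829, 0.0383, 1.2161]), 'rotation': array([[ 0.0134,  0.985 , -0.1723],
       [-0.9999,  0.0146,  0.006 ],
       [ 0.0084,  0.1722,  0.985 ]])}
casting_a_center [(0.58, array([0.458, 0.316, 0.025]))]
tray [(0.6, array([ 0.406,  0.317, -0.001]))]
balance [(0.76, array([ 0.576, -0.008, -0.002])), (0.46, array([ 0.614,  0.33 , -0.004]))]
pan_left [(0.79, array([0.566, 0.116, 0.111]))]
pan_right [(0.71, array([ 0.601, -0.134,  0.112]))]
vise [(0.79, array([ 0.435, -0.333,  0.001])), (0.45, array([0.409, 0.316, 0.001]))]
vise_bed [(0.71, array([ 0.436, -0.334,  0.037]))]
0.8
```

View pics/side0.png

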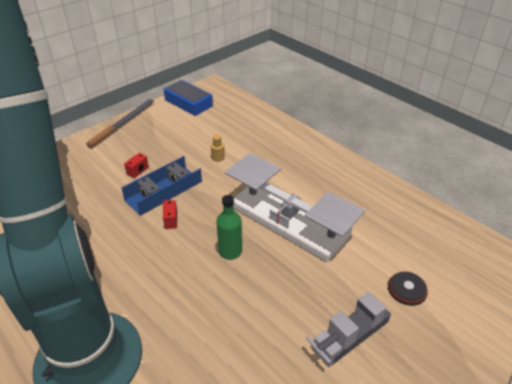

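View pics/top0.png

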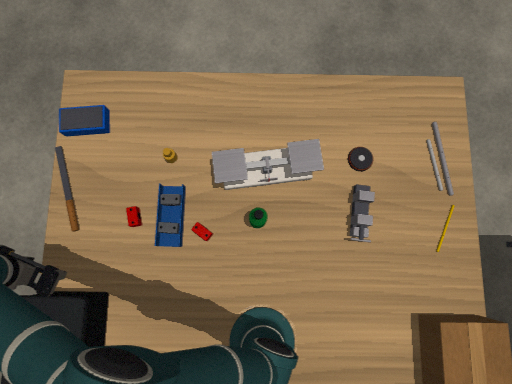

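The side view shows the blue tray at about (162,187) holding two grey castings. The red look-alikes are at (136,165) and (170,214). The bottle is at (229,235), in front of the balance, and the vice is at (350,328). In the top view the castings are at about (170,199) and (168,228), and the vice is at (361,212). Next I'll measure everything from the depth clouds.

```bash
cat > h.py <<'E'
from station import env, effector, solver, viewer, workorder, search_frame, tip_of
import cv2,numpy as np
np.set_printoptions(precision=4,suppress=True)
def cloud(c,p=None,d=None):
    if p is None: p,d=viewer.read_camera(c)
    i=viewer.camera_info(c);K=i['intrinsics']
    v,u=np.mgrid[0:384,0:512]
    X=np.stack([(u-K[0,2])/K[0,0]*d,-(v-K[1,2])/K[1,1]*d,-d],-1)
    W=X@i['rotation'].T+i['eye']; W[d<=0]=np.nan
    return W,p
def rect(pts):
    (cx,cy),(w,h),a=cv2.minAreaRect((pts*1000).astype(np.float32)[:,None])
    if w<h: w,h,a=h,w,a+90
    return np.round([cx,cy,w,h,(a+90)%180-90],1)   # a: long axis angle vs world x
E
python3 - <<'E'
from h import *
for c in ('side','top'):
    p=cv2.imread(f'pics/{c}0.png')[:,:,::-1];d=np.load(f'pics/{c}0.npy')
    W,p=cloud(c,p,d);I=p.astype(int)
    x,y,z=W[...,0],W[...,1],W[...,2]
    def sel(n,cx,cy,r,z0,z1,extra=True):
        m=(np.hypot(x-cx,y-cy)<r)&(z>z0)&(z<z1)&extra
        if m.sum()<5: print(c,n,'none');return
        P=W[m]; print(c,n,m.sum(),rect(P[:,:2]),'mean',(P.mean(0)*1000).round(1),'z',(np.percentile(P[:,2],[5,50,95])*1000).round(1))
    blue=(I[...,2]>I[...,0]+40)
    grey=abs(I[...,2]-I[...,0])<25
    sel('tray',.408,.317,.15,-.01,.06,blue)
    sel('traytop',.408,.317,.15,.043,.06,blue)
    sel('cast+',.458,.316,.045,.040,.06,grey)
    sel('cast-',.36,.316,.045,.040,.06,grey)
    sel('panL',.567,.116,.085,.105,.125)
    sel('panR',.598,-.135,.085,.105,.125)
    sel('vise jawtops',.437,-.333,.13,.072,.095)
    sel('jaw+',.437+.04,-.333,.037,.072,.095)
    sel('jaw-',.437-.04,-.333,.037,.072,.095)
    sel('bed',.437,-.333,.03,.025,.05)
    green=(I[...,1]>I[...,0]+30)&(I[...,1]>I[...,2]+20)
    sel('bottle',.42,.04,.2,.02,.25,green)
    sel('cap',.42,.04,.1,.15,.25)
    sel('drift',.6,.33,.08,.02,.1)
E
```

```text
side tray 1497 [405.6 314.2 208.8  90.4  -1.4] mean [387.6 307.3  26.6] z [ 3.1 26.9 49.5]
side traytop 293 [403.7 312.8 205.1  86.5  -1.3] mean [394.  297.9  47.7] z [43.8 47.8 52. ]
side cast+ 207 [457.8 319.5  75.5  36.1 -88.7] mean [455.9 316.2  49.1] z [43.1 49.5 52.6]
side cast- 221 [362.1 319.2  71.6  35.1  86.2] mean [360.7 316.3  49.4] z [43.5 49.6 53.2]
side panL 1113 [562.9 113.5 110.9 109.8   7.7] mean [559.4 110.1 111.9] z [109.  112.  114.5]
side panR 1480 [ 597.9 -134.   108.4  108.     8.1] mean [ 594.9 -136.4  111.9] z [109.1 112.  114.4]
side vise jawtops 857 [ 434.5 -335.3  113.9   50.8   -6.7] mean [ 430.7 -336.4   81.8] z [74.7 82.5 85.2]
side jaw+ 414 [ 472.9 -339.5   50.1   36.4   83. ] mean [ 471.1 -341.    81.7] z [74.6 82.4 84.9]
side jaw- 442 [ 394.7 -330.7   50.8   34.    82.4] mean [ 392.8 -331.9   81.9] z [74.9 82.6 85.3]
side bed 328 [ 446.  -339.3   56.9   35.1   60. ] mean [ 447.  -339.6   36.4] z [31.5 35.3 47. ]
side bottle 949 [387.6   8.3  53.4  39.6 -43.3] mean [384.    2.4  91.5] z [ 27.8  97.  144.5]
side cap 184 [396.   16.9  28.4  27.5   6.9]
[... 663 characters left out ...]
3  111.3] z [107.7 111.3 115.2]
top vise jawtops 330 [ 435.  -333.6  112.4   50.6   -7.2] mean [ 434.2 -333.1   81.4] z [76.  81.8 85.3]
top jaw+ 164 [ 474.1 -338.4   50.6   33.3   83.7] mean [ 473.5 -337.9   81.2] z [76.5 81.5 85.1]
top jaw- 166 [ 395.8 -328.4   49.7   32.9   84.3] mean [ 395.4 -328.5   81.7] z [75.6 82.  85.7]
top bed 182 [ 438.8 -333.4   49.7   43.4  -89.7] mean [ 439.4 -333.    34.8] z [30.5 34.4 38.9]
top bottle 215 [395.7  20.3  55.7  53.7   0.5] mean [390.2  20.9 117.3] z [ 69.5 120.6 137.7]
top cap 73 [396.9  18.4  26.8  24.2 -88.9] mean [396.9  18.5 178.7] z [174.7 178.9 181.9]
top drift 146 [613.1 324.9  39.9  35.6 -45.3] mean [610.3 323.5  57.5] z [27.1 52.  81.7]
```

```bash
python3 - <<'E'
import cv2
t=cv2.imread('pics/top0.png');s=cv2.imread('pics/side0.png')
a=cv2.resize(t[170:260,120:220],(400,360),interpolation=cv2.INTER_CUBIC);b=cv2.resize(s[280:370,300:400],(400,360),interpolation=cv2.INTER_CUBIC)
cv2.imwrite('pics/z0.png',cv2.hconcat([a,b]))
E
```

```text
(no output)
```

View pics/z0.png

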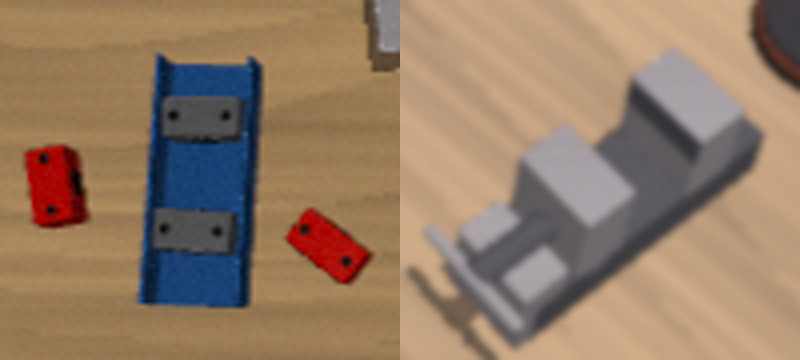

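Tray yaw is about -1°, balance about +8° and vice about -7°, with the vice centre at (0.4345, -0.334). The two cameras agree to within 2 mm, and the heights match those given. Next I'll check inverse kinematics and pick the first casting.

```bash
cat >> h.py <<'E'
def R(deg):
    a=np.deg2rad(deg);c,s=np.cos(a),np.sin(a)
    return np.array([[s,0,c],[-c,0,s],[0,-1,0.]])
TRAY_YAW=-0.8; BAL=8.0; VYAW=-7.0
C1=np.array([.458,.315]); C2=np.array([.3625,.315])
PL=np.array([.563,.1136]); PR=np.array([.598,-.134]); V=np.array([.4345,-.3342])
def P(xy,z): return [float(xy[0]),float(xy[1]),float(z)]
def st(msg=''):
    s=env.sense();print(msg,'t=%.2f'%s['t'],s['ee_pos'],'F',s['wrist_force'],'w %.4f'%s['gripper_width']);return s
def best(xy,z,degs):
    q0=env.sense()['joint_positions'];o=[]
    for d in degs:
        q=solver.inverse_kinematics(P(xy,z),R(d))
        if q is not None: o.append((np.abs(np.array(q)-q0).max(),d,np.array(q)))
    return o
def lower(z_end,step=.0015,dF=1.2,rate=.03):
    """step down till the tool's vertical force rises by dF"""
    f0=np.mean([env.sense()['wrist_force'][2] for _ in range(3)])
    while True:
        p=env.sense()['ee_pos']
        if p[2]-step<z_end: break
        tgt=np.array(p);tgt[2]-=step
        env.movel(P((lower.xy[0],lower.xy[1]),tgt[2]),rate=rate)
        f=env.sense()['wrist_force'][2]
        if f-f0>dF: print('contact',f-f0,env.sense()['ee_pos'],env.sense()['t']);return True
    print('end',f-f0,env.sense()['t']);return False
E
python3 - <<'E'
from h import *
for n,xy,z,d in [('C1',C1,.012,(TRAY_YAW,TRAY_YAW+180)),('C2',C2,.012,(TRAY_YAW,TRAY_YAW+180)),('PL',PL,.12,(BAL,BAL+180)),('PR',PR,.12,(BAL,BAL+180)),('PL2',PL,.12,(BAL+90,BAL-90)),('PR2',PR,.12,(BAL+90,BAL-90)),('V',V,.043,(VYAW+90,VYAW-90)),('Vup',V,.25,(VYAW+90,VYAW-90))]:
    for o in best(xy,z,d): print(n,round(o[0],2),o[1],o[2])
E
```

```text
C1 0.48 -0.8 [-0.8544  0.6081  0.2443  1.9697 -0.2501  0.5923 -0.4578]
C1 2.26 179.2 [-0.4243  0.6273 -0.3036  1.9401  0.3073  0.6187  2.2019]
C2 0.58 -0.8 [-0.9768  0.5223  0.2314  2.1484 -0.2433  0.4948 -0.5742]
C2 2.11 179.2 [-0.5306  0.5422 -0.306   2.1193  0.3167  0.5226  2.056 ]
PL 0.63 8.0 [-0.6179  0.4813  0.4644  1.8941 -0.2845  0.8311  0.1342]
PL 2.31 188.0 [ 0.609   0.9499 -1.3295  1.8155  0.9909  1.2351  2.2535]
PR 0.9 8.0 [-0.3403  0.5925  0.6937  1.8085 -0.4688  0.9113  0.704 ]
PR 1.95 188.0 [-0.6657  0.9688  1.3387  1.8263 -1.0134  1.2381 -2.0097]
PL2 1.58 98.0 [-0.3697  0.455   0.1428  1.8774 -0.086   0.8151  1.5282]
PL2 1.28 -82.0 [-0.7396  0.5128  0.6293  1.9017 -0.3936  0.8524 -1.3386]
PR2 2.19 98.0 [-0.1763  0.5403  0.4588  1.7979 -0.3018  0.8731  2.1322]
PR2 0.83 -82.0 [-0.4126  0.6294  0.8048  1.8129 -0.5533  0.9398 -0.7955]
V 2.59 83.0 [ 0.1073  0.6127  0.6306  2.0003 -0.5521  0.703   2.5336]
V 1.36 -97.0 [ 0.1203  0.6076  0.6126  1.9995 -0.536   0.6981 -0.6222]
Vup 2.48 83.0 [-0.2374  0.3883  1.0668  1.8647 -0.3788  1.1117  2.4192]
Vup 1.05 -97.0 [-0.196   0.3638  1.0016  1.8629 -0.3428  1.1009 -0.7583]
```

```bash
python3 - <<'E'
from h import *
env.reach(P(C1,.14),R(TRAY_YAW)); st('above')
env.movel(P(C1,.013),R(TRAY_YAW),rate=.15); st('down')
effector.grasp(squeeze=35); s=st('grasp')
env.movel(P(C1,.25),R(TRAY_YAW),rate=.25); st('up')
p,d=viewer.read_camera('side');cv2.imwrite('pics/s1.png',p[:,:,::-1])
E
```

```text
above t=2.19 [0.4573 0.3169 0.1402] F [ 0.493  -0.101   0.6016] w 0.0918
down t=3.19 [0.4585 0.3155 0.0137] F [ 0.6203 -0.0165 -0.135 ] w 0.0915
grasp t=4.10 [0.4584 0.3149 0.013 ] F [ 1.4916 -0.0731  0.1395] w 0.0340
up t=5.20 [0.4569 0.3144 0.2483] F [ 0.3038 -0.3831 -4.5291] w 0.0338
```

View pics/s1.png

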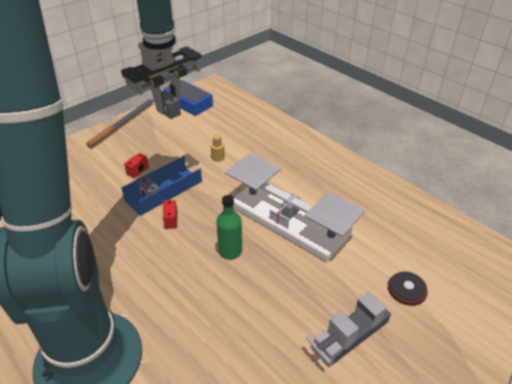

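The casting is held at 34 mm width with about 4.6 N of load. The other one is still in the tray at (150,186). Next I'll set this one on the right pan.

```bash
python3 - <<'E'
from h import *
env.reach(P(PR,.24),R(BAL)); st('abovePR')
env.movel(P(PR,.128),R(BAL),rate=.15); env.pause(.3); st('near')
lower.xy=PR
lower(.1108,step=.002,rate=.02); st('low')
E
```

```text
abovePR t=6.97 [ 0.5983 -0.1322  0.2397] F [-0.0244  0.9558 -3.2533] w 0.0339
near t=8.17 [ 0.5984 -0.134   0.1287] F [-0.0452  0.6722 -3.6587] w 0.0335
end 0.07842356767565395 10.2167
low t=10.22 [ 0.5979 -0.134   0.1113] F [-0.4249  0.3058 -3.5802] w 0.0339
```

```bash
cat >> h.py <<'E'
def pans(c='side'):
    W,p=cloud(c)
    for n,xy in (('L',PL),('R',PR)):
        a=np.deg2rad(BAL);d=W[...,:2]-xy
        lx=d@[np.cos(a),np.sin(a)];ly=d@[-np.sin(a),np.cos(a)]
        m=(abs(lx)<.05)&(abs(ly)<.05)&(W[...,2]>.09)&(W[...,2]<.135)
        ring=m&((abs(lx)>.03)|(abs(ly)>.044))
        print(c,n,'pan z %.4f'%np.nanmedian(W[...,2][ring]),ring.sum())
    return W,p
E
python3 - <<'E'
from h import *
W,p=pans();cv2.imwrite('pics/s2.png',p[:,:,::-1])
W,p=pans('top')
c=cv2.resize(cv2.imread('pics/s2.png')[100:260,210:400],None,fx=4,fy=3.6,interpolation=cv2.INTER_CUBIC);cv2.imwrite('pics/s2z.png',c)
E
```

```text
side L pan z 0.1219 446
side R pan z 0.1026 436
top L pan z 0.1211 449
top R pan z nan 0
  return np.nanmean(a, axis, out=out, keepdims=keepdims)
```

View pics/s2z.png

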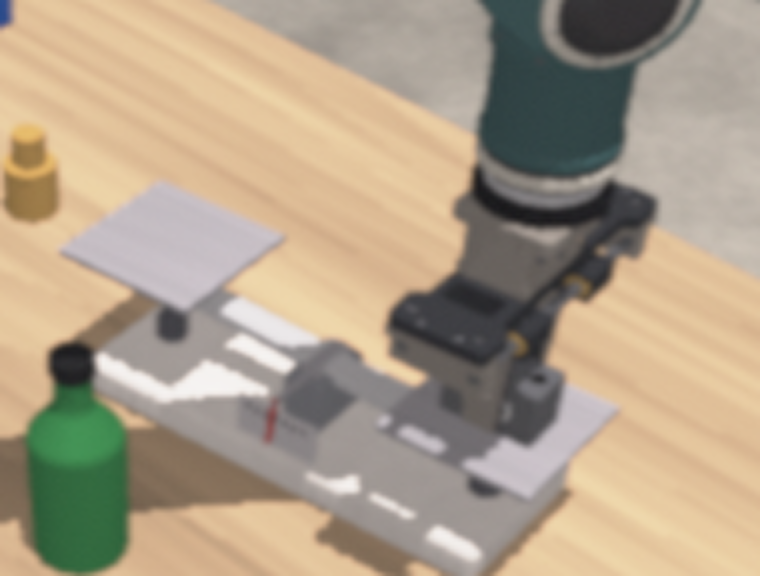

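The right pan (in the crop) has sunk to 0.1026 m under the casting with almost no reaction force. The left pan has risen to 0.122 m. I'll release here and fetch the second casting.

```bash
python3 - <<'E'
from h import *
effector.release(); st('rel')
env.movel(P(PR,.24),R(BAL),rate=.2)
env.reach(P(C2,.14),R(TRAY_YAW)); st('aboveC2')
pans()
env.movel(P(C2,.013),R(TRAY_YAW),rate=.15); st('down')
effector.grasp(squeeze=35); s=st('grasp')
env.movel(P(C2,.24),R(TRAY_YAW),rate=.25); st('up')
env.reach(P(PL,.24),R(BAL)); st('abovePL')
W,p=pans();cv2.imwrite('pics/s3.png',p[:,:,::-1])
pans('top')
E
```

```text
rel t=11.28 [ 0.598  -0.134   0.1115] F [0.9976 0.3446 0.0334] w 0.0920
aboveC2 t=13.94 [0.3634 0.3144 0.1402] F [ 0.2862 -0.0954 -0.9785] w 0.0919
side L pan z 0.1235 449
side R pan z 0.1008 414
down t=14.99 [0.3631 0.3152 0.0136] F [0.5022 0.4219 1.0403] w 0.0918
grasp t=15.90 [0.3629 0.3151 0.013 ] F [ 1.918   0.4012 -0.5955] w 0.0341
up t=16.96 [0.3614 0.3141 0.2385] F [ 0.51   -0.8802 -5.8326] w 0.0340
abovePL t=18.06 [0.562  0.1152 0.239 ] F [-0.9321  0.1766 -5.6824] w 0.0338
side L pan z 0.1233 449
side R pan z 0.1009 409
top L pan z 0.1225 140
top R pan z 0.1000 431
```

View pics/s3.png

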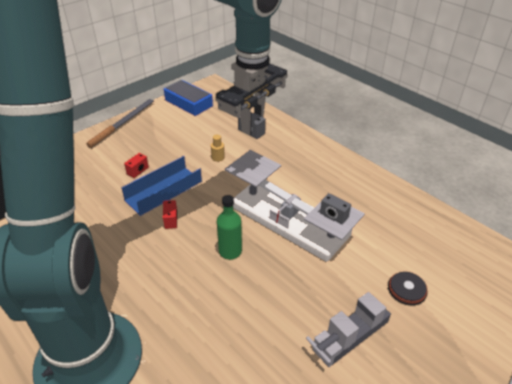

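The first casting stands on the right pan at about (335,208), and the second is held above the left pan. The pans are at 0.1235 m and 0.1008 m, which are the stops. Next I'll lower the second onto the left pan.

```bash
python3 - <<'E'
from h import *
env.movel(P(PL,.142),R(BAL),rate=.15); env.pause(.3); st('near')
lower.xy=PL
lower(.1315,step=.0018,rate=.02,dF=.8); st('low')
effector.release(); st('rel')
env.movel(P(PL,.25),R(BAL),rate=.2)
env.pause(1.6);st()
W,p=pans();cv2.imwrite('pics/s4.png',p[:,:,::-1])
W,p=pans('top')
E
```

```text
near t=19.26 [0.5634 0.1138 0.1427] F [-0.5794  0.0707 -5.7443] w 0.0340
contact 0.9080783569481845 [0.5629 0.1136 0.1409] 19.5083
low t=19.51 [0.5629 0.1136 0.1409] F [-0.2503 -0.0776 -4.8362] w 0.0337
rel t=20.47 [0.563  0.1136 0.1409] F [0.6072 0.1825 0.4236] w 0.0914
 t=22.76 [0.563  0.1136 0.25  ] F [-0.3436  0.079  -0.3998] w 0.0920
side L pan z 0.1007 333
side R pan z 0.1234 425
top L pan z 0.1002 160
top R pan z 0.1228 434
```

View pics/s4.png

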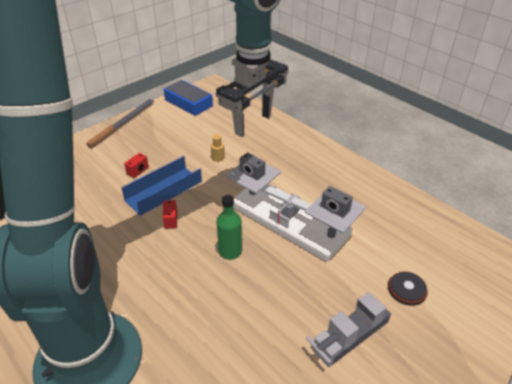

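The left pan is down at 0.1007 m and the right is up at 0.1234 m, so the casting on the left is the heavier. That "contact" was force noise, because TCP z was still 0.141. The casting therefore dropped about 8 mm onto the pan instead of being lowered. It stands upright at (252,166), and I'll check its pose before regripping.

```bash
python3 - <<'E'
from h import *
for c in ('side','top'):
    W,p=cloud(c)
    for n,xy,z in (('L',PL,.1467),('R',PR,.1694)):
        m=(np.hypot(*(W[...,:2]-xy).transpose(2,0,1))<.05)&(abs(W[...,2]-z)<.006)
        if m.sum()>10: print(c,n,m.sum(),rect(W[m][:,:2]),np.median(W[m][:,2]))
        if n=='L':
            e=W[(np.hypot(*(W[...,:2]-xy).transpose(2,0,1))<.06)&(W[...,2]>.108)&(W[...,2]<.17)]
            print('  all',len(e),rect(e[:,:2]) if len(e)>10 else '')
print(best(PL,.25,(BAL-90,)),best(PL,.112,(BAL-90,)))
E
```

```text
side L 235 [562.1 114.5  66.   40.1 -83.6] 0.14640032989276197
  all 492 [561.5 114.5  66.8  40.1 -86.1]
side R 318 [ 597.  -134.3   64.2   40.   -79.4] 0.1689931273796249
  all 2 
top R 217 [ 596.9 -133.3   63.5   34.   -81.1] 0.16810351280857105
[(np.float64(1.3869608642493374), -82.0, array([-1.0842,  0.48  ,  1.1201,  1.8048, -0.4711,  1.1578, -1.2424]))] [(np.float64(1.2298112880302696), -82.0, array([-0.9727,  0.6588,  0.9849,  1.9195, -0.6825,  0.9419, -1.0852]))]
```

The pose is good: (0.5625, 0.114), yaw about 98°, standing flat with its top at 0.1464 m. I'll regrip it by its ends.

```bash
python3 - <<'E'
from h import *
A=PL+[-.0003,.0002]
env.reach(P(A,.24),R(BAL-90)); st('turned')
env.movel(P(A,.125),R(BAL-90),rate=.15)
env.movel(P(A,.1115),R(BAL-90),rate=.04); st('down')
effector.grasp(squeeze=35); st('grasp')
env.movel(P(A,.15),R(BAL-90),rate=.04)
env.movel(P(A,.24),R(BAL-90),rate=.2); st('up')
W,p=pans();cv2.imwrite('pics/s5.png',p[:,:,::-1])
E
```

```text
turned t=24.20 [0.5627 0.1139 0.24  ] F [0.3467 0.7022 0.1963] w 0.0917
down t=25.60 [0.5626 0.1138 0.1114] F [ 0.2147  0.1172 -0.3541] w 0.0918
grasp t=26.13 [0.5625 0.1148 0.1115] F [-1.0235  3.844   1.3333] w 0.0637
up t=27.84 [0.5619 0.1141 0.2391] F [-0.8798  0.9803 -6.0824] w 0.0636
side L pan z 0.1234 458
side R pan z 0.1009 413
```

View pics/s5.png

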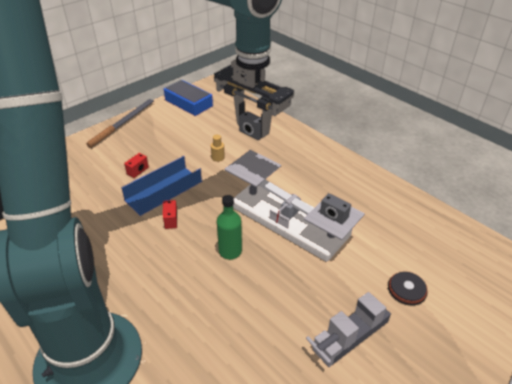

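Held at 63.7 mm, the block length, and the lighter one stayed on the right pan at (335,208). Now over to the vice.

```bash
python3 - <<'E'
from h import *
env.reach(P(V,.24),R(VYAW-90)); st('aboveV')
env.movel(P(V,.115),R(VYAW-90),rate=.15); env.pause(.2); s=st('near'); print(s['tcp_rot'])
for c in ('side','top'):
    W,p=cloud(c);cv2.imwrite(f'pics/{c}6.png',p[:,:,::-1])
    a=np.deg2rad(VYAW);d=W[...,:2]-V
    lx=d@[np.cos(a),np.sin(a)];ly=d@[-np.sin(a),np.cos(a)]
    m=(abs(lx)<.03)&(abs(ly)<.045)&(W[...,2]>.098)&(W[...,2]<.155)
    e=W[m];print(c,len(e),'lx',np.percentile(lx[m],[1,5,50,95,99]),'ly',np.percentile(ly[m],[1,99]))
a=cv2.imread('pics/side6.png')[240:370,290:420];b=cv2.imread('pics/top6.png')[150:250,310:410]
cv2.imwrite('pics/z6.png',cv2.hconcat([cv2.resize(a,(400,400),interpolation=cv2.INTER_CUBIC),cv2.resize(b,(400,400),interpolation=cv2.INTER_CUBIC)]))
E
```

```text
aboveV t=29.59 [ 0.4356 -0.3329  0.2397] F [ 0.9511 -0.2908 -5.8985] w 0.0643
near t=30.77 [ 0.435  -0.3344  0.1158] F [ 0.3647  0.202  -5.8439] w 0.0638
[[-0.9926  0.0015 -0.1217]
 [ 0.1217 -0.0005 -0.9926]
 [-0.0015 -1.      0.0003]]
side 939 lx [-0.0185 -0.0176 -0.0115  0.0111  0.0157] ly [-0.0433  0.0428]Traceback (most recent call last):
  File "<stdin>", line 9, in <module>
    return _quantile_unchecked(
        a, q, axis, out, overwrite_input, method, keepdims, weights)
    return _ureduce(a,
                    func=_quantile_ureduce_func,
    ...<5 lines>...
                    overwrite_input=overwrite_input,
                    method=method)
    r = func(a, **kwargs)
    result = _quantile(arr,
                       quantiles=q,
    ...<2 lines>...
                       out=out,
                       weights=wgt)
    slices_having_nans = np.isnan(arr[-1, ...])
                                  ~~~^^^^^^^^^
IndexError: index -1 is out of bounds for axis 0 with size 0
```

```bash
python3 - <<'E'
import cv2
a=cv2.imread('pics/side6.png')[240:370,290:420]
cv2.imwrite('pics/z6.png',cv2.resize(a,(580,580),interpolation=cv2.INTER_CUBIC))
E
```

```text
(no output)
```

View pics/z6.png

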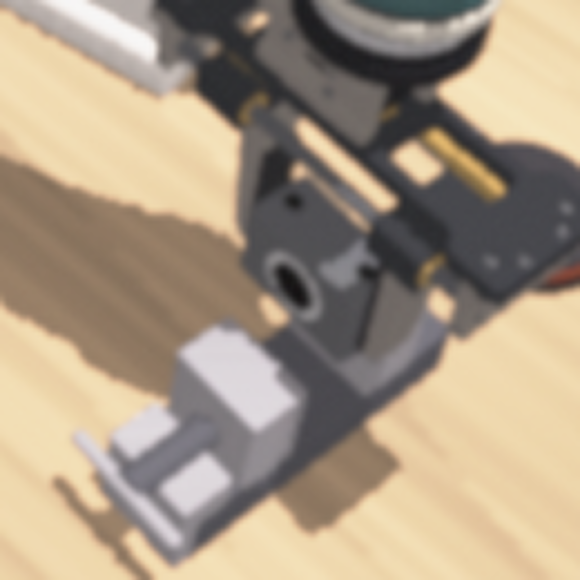

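The held casting hangs level over the vice gap. Its near face is at -17.6 mm in the vice frame, so it is centred to within about 1 mm. I'll lower it in fine steps, with a force threshold above the noise.

```bash
python3 - <<'E'
from h import *
o=R(VYAW-90)
env.movel(P(V,.085),o,rate=.08); st('a')
env.movel(P(V,.050),o,rate=.05); env.pause(.2)
fs=[]
for _ in range(4): fs.append(env.sense()['wrist_force'][2]); env.pause(.03)
f0=np.mean(fs); s=st('b')
z=.050
while z>.0432:
    z-=.0008; env.movel(P(V,z),o,rate=.02)
    f=[]
    for _ in range(4): f.append(env.sense()['wrist_force'][2]); env.pause(.02)
    print(round(z,4),env.sense()['ee_pos'][2].round(4),round(np.mean(f)-f0,2))
    if np.mean(f)-f0>2: break
st('c')
E
```

```text
a t=31.40 [ 0.4341 -0.3343  0.0845] F [-0.1015  0.1383 -5.67  ] w 0.0634
b t=32.58 [ 0.4346 -0.3342  0.0502] F [-0.45    0.3578 -5.9923] w 0.0637
0.0492 0.0492 -0.02
0.0484 0.0484 -0.42
0.0476 0.0476 0.12
0.0468 0.0468 -0.38
0.046 0.046 0.12
0.0452 0.0459 11.07
c t=34.48 [ 0.4346 -0.3342  0.0459] F [-2.9037  2.1585  6.7336] w 0.0640
```

```bash
python3 - <<'E'
from h import *
o=R(VYAW-90)
env.movel(P(V,.0459),o,rate=.02); st()
effector.release(); st('rel')
env.movel(P(V,.25),o,rate=.15)
q=env.sense()['joint_positions'].copy(); 
env.reach([.42,.30,.30],R(-60)); env.pause(.5); st()
for c in ('side','top'):
    W,p=pans(c);cv2.imwrite(f'pics/{c}7.png',p[:,:,::-1])
    a=np.deg2rad(VYAW);d=W[...,:2]-V
    lx=d@[np.cos(a),np.sin(a)];ly=d@[-np.sin(a),np.cos(a)]
    I=p.astype(int).mean(-1)
    m=(abs(lx)<.0195)&(abs(ly)<.045)&(W[...,2]>.072)&(W[...,2]<.09)
    print(c,m.sum(),rect(np.stack([lx[m],ly[m]],-1)),np.median(W[m][:,2]))
    m=(np.hypot(*(W[...,:2]-PR).transpose(2,0,1))<.06)&(W[...,2]>.135)
    print(' R cast',rect(W[m][:,:2]),np.median(W[m][:,2]))
a=cv2.imread('pics/side7.png')[270:370,300:400];b=cv2.imread('pics/top7.png')[170:250,320:400]
cv2.imwrite('pics/z7.png',cv2.hconcat([cv2.resize(a,(400,400),interpolation=cv2.INTER_CUBIC),cv2.resize(b,(400,400),interpolation=cv2.INTER_CUBIC)]))
E
```

```text
t=34.73 [ 0.4347 -0.3344  0.0459] F [-0.2767  0.9832 -0.8801] w 0.0641
rel t=35.32 [ 0.4346 -0.3343  0.0459] F [-0.6321 -0.0834 -0.4129] w 0.0917
 t=39.60 [0.42   0.2999 0.3   ] F [-0.0561  0.0029  0.1175] w 0.0920
side L pan z 0.1234 454
side R pan z 0.1010 424
side 522 [-1.5 -1.1 65.3 34.8 87.1] 0.08062430813561816
 R cast [ 595.6 -135.3   64.2   37.   -83.4] 0.14619445360250294
top L pan z 0.1227 446
top R pan z 0.1002 423
top 207 [-0.7 -1.1 65.5 34.4 90. ] 0.07977598473075664
 R cast [ 596.8 -133.8   65.1   35.4  -79.3] 0.14569229433734665
```

View pics/z7.png

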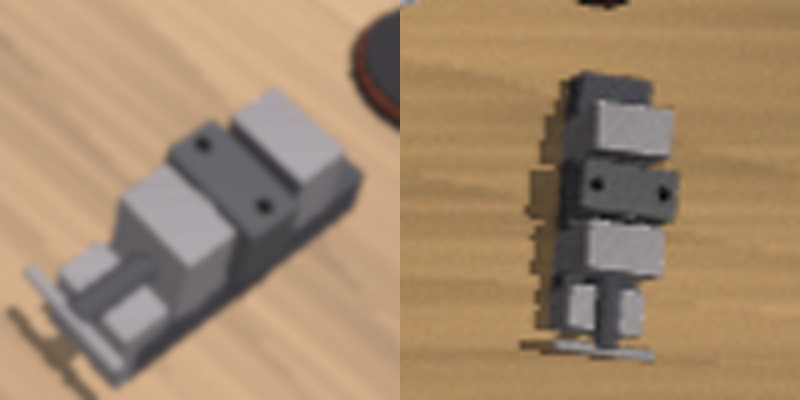

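View pics/side7.png

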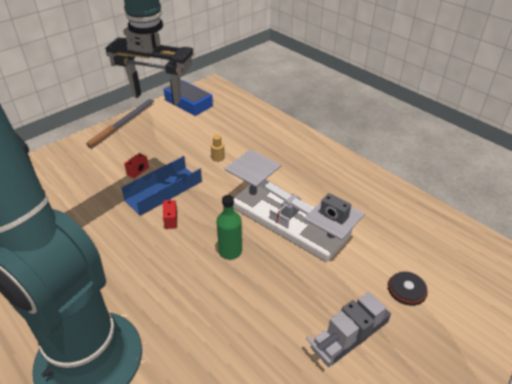

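The heavier casting sits between the jaws at (360,313) in the side view. Its top is at 0.080 m and it is centred to within about 1.5 mm. The lighter one is on the right pan at (335,208), and the bottle, discs and drift have not moved. I'll hand the job in.

```bash
python3 -c "
from h import *
print(workorder.finish_job());print(env.sense()['t'])"
```

```text
the job is handed in; nothing more can be done
None
the job is handed in; nothing more can be done
```

I weighed both castings, set the heavier one on the vice bed, left the lighter one on its pan, and handed the job in at about 40 s of the 72 s. One placement was not as gentle as asked: the second casting dropped onto the left pan.

- **The drop:** a noisy force reading looked like contact, so I opened the fingers while the casting was still about 8 mm above the pan. It landed upright, within about 1 mm of where I aimed, and the weighing was not affected.
- **Weighing:** the left pan settled at 0.101 m and the right at 0.123 m, both at their stops, so the left casting was the heavier. The wrist load agreed roughly: about 5.8 N against about 4 N.
- **Vice:** I regripped the heavier casting by its ends and lowered it onto the bed. One 0.8 mm step past contact pressed it down with about 11 N for a moment, and I eased that off before letting go. Its top is at 0.080 m (0.081 m expected). Both cameras put it centred between the jaws to within about 1.5 mm and lengthwise to about 1 mm. They disagreed on its angle by about 3°.
- **Everything else:** the lighter casting is standing on the right pan. The bottle, discs, drift and red look-alikes look unmoved in the last picture. The robot is clear of everything.

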